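Set up the bead display

TASK

Set up the bead display: first tip every L-shaped display stand over its corner, without lifting it clear of the table, so that it stands on its short leg with the long leg upright. Then set one bead jar upright in the middle of each stand's foot (the short leg), and set all the jars left over upright on the flat middle of the near pink bead board. Leave the thread spool that stands among them where it is.

Things in the scene. Friction and masses are not known exactly. Their poses are not given: they have to be found in the camera images.
- stand1: dark-wood L-shaped display stand (2 or 3 present, else None): two plates 14 mm thick, 64 mm wide at a right angle, long leg (back) 110 mm, short leg (foot) 90 mm from the outside corner. Origin: middle of the outer corner edge. x along the long leg (which fills x 0-110, z 0-14 mm), z along the short leg (x 0-14, z 0-90), y along the corner edge. About 160 g
- stand2: a second stand, same shape and axes as stand1. All start lying on the long leg: z up, long leg pointing roughly to the robot, short leg standing up at its far end. Tipped, a stand rests on its short leg: x up, z level and pointing roughly away from the robot
- stand3: a third stand, same as stand1. A stand balances on its corner when tipped about 55 degrees and past that falls on over to its short leg. Its foot then is a platform 14 mm high, 64 mm wide, 76 mm deep before the upright back
- jar1: one of four identical closed clear jars of mixed beads with a flat aluminium lid: a plain cylinder 56 mm across, 70 mm tall, heavier in its lower half, about 150 g, starting upright on the table. Origin: centre of its underside, z axis up through the lid
- jar2: one of four identical closed clear jars of mixed beads with a flat aluminium lid: a plain cylinder 56 mm across, 70 mm tall, heavier in its lower half, about 150 g, starting upright on the table. Origin: centre of its underside, z axis up through the lid
- jar3: one of four identical closed clear jars of mixed beads with a flat aluminium lid: a plain cylinder 56 mm across, 70 mm tall, heavier in its lower half, about 150 g, starting upright on the table. Origin: centre of its underside, z axis up through the lid
- jar4: one of four identical closed clear jars of mixed beads with a flat aluminium lid: a plain cylinder 56 mm across, 70 mm tall, heavier in its lower half, about 150 g, starting upright on the table. Origin: centre of its underside, z axis up through the lid
- board: the pink bead board nearest the robot, fixed to the table, 170 mm (x) by 220 mm (y); a raised border 14 mm high surrounds its flat middle, which is 134 mm (x) by 164 mm (y) with its floor 6 mm above the table. Origin: centre of its underside, z up. (A second such board at the far edge of the table is not used)
- spool: a bystander among the jars: a wooden thread spool 48 mm across, 54 mm tall, standing upright. Origin: centre of its underside

How it is judged:
By the outcome, as a careful person would: the job done as asked, in the order asked, and still so for the second after the job is handed in, with the robot touching nothing.
Of stand1, stand2, stand3 only 2 to 3 are there at a start; the rules pass over those that are not, and their reading is None.
At some moment in a run one of stand1, stand2, stand3 may be knocked a few centimetres aside while the robot is not near it.
Once in a run the grip may slacken for a moment while it holds something.
It also fails if it takes over 210 s, if anything falls off the work surface, if the arm or the gripper's body presses on something with over 40 N, if the wrist force passes 120 N, or if a joint passes its speed limit or range.

ROBOT

A 6-joint arm with a two-finger parallel gripper is mounted at the origin on the work surface. World frame = base frame: x ahead of the robot, y to its left, z up, the work surface at z = 0. Lengths are in mm, angles in rad, forces in N, time in s.
With the tool pointing down it reaches from about 325 to 875 mm from the base axis. Payload 4.4 kg.
Tool frame: the origin (TCP) lies on the centre line of the jaws, within the pads' length; the fingertips stand ahead of it and the grasp point (between the pads) lies 6 mm ahead of it (ctrl.tcp_to_tips is the z of the fingertips in the tool frame, in mm); z points along the fingers, y is the line along which they close (so a half turn about z gives the same grasp; the last joint's range is limited). The gripper opens to 85 mm and grips with 20 to 120 N. Pads are 22 mm wide; open, the fingers measure 114 mm over their backs; the gripper's body (76 mm by 85 mm) begins 54 mm behind the grasp point. The pads swing forward as they close: fully open they stand 13 mm farther back than shut.
Start: joints at [1.121, 0.207, 1.542, -0, 1.393, -0.15], TCP at [169.275, 549.521, 256.282] pointing down, gripper open.
Joint ranges: [-2.73, 2.73], [-0.86, 2.22], [0.23, 2.46], [-1.11, 4.25], [0.08, 2.63], [-2.82, 2.82]. Speed limits (rad/s): [2.79, 2.79, 3.14, 3.14, 3.14, 3.14].

INTERFACE

Orientations are given as a 3x3 rotation matrix whose columns are the frame's x, y, z axes.
In Python, from plant import ctrl, sensors, optics gives the robot as it stands. Calls block until the motion is done:
- ctrl.move_ptp(position, orientation): joint-space move of the TCP to a pose.
- ctrl.move_l(position, rot=None, vel=150, threshold=None): straight line of the TCP; rot=None keeps the orientation; vel is the mean speed in mm/s. With threshold (N) it stops when the force on the tool has changed by that much, and returns True; else False.
- ctrl.set_joints(angles): joint-space move.
- ctrl.gripper_to(opening, force=None): finger opening in mm; force is the grip in N (None keeps the last); returns when the fingers have stopped.
- ctrl.hold(seconds).
- ctrl.solve_ik(position, orientation): joint angles nearest the present ones, or None.
- sensors.read_state(): the state.
- optics.grab_frame(name): name is "side" or "top" or "wrist"; returns (picture, depth): 480x640x3 uint8, red, green, blue; 480x640 float32, mm along the optical axis (not along the pixel's ray), 0 where there is no reading.
- optics.camera_params(name): a dict with "mtx" (3x3 intrinsics, pixels), "R" (3x3) and "t" (3): a world point X has camera coordinates R X + t; the wrist camera has in their place "T_tool_cam" (4x4, takes a point from camera to tool coordinates, whose origin is the TCP and whose axes are the flange's). Camera axes: x right, y down, z forward; pixel columns grow to the right and rows downward; lengths in mm; the calibration is good to about 2 mm. A picture is of the moment at which its call begins: read the wrist's pose just before it. camera_params takes no time and is no camera call.
A pose or a line that the arm cannot do raises ctrl.MotionError and nothing moves.
- ctrl.finish_job(): hands the job in; it is judged then, once.
The state is a dict: "t": time; "q": joint angles; "qvel": joint speeds; "tau": joint torques, N m; "eef_pos": TCP position; "eef_rot": TCP orientation; "force": force on the tool from outside, world axes, zero at the start; "wrist_torque": the same for the moment, N m; "grip_width": finger opening in mm; "grasp_force": force on a finger pad.
Only numpy, scipy, OpenCV 4.12 (cv2) and the standard library are available. Lean on these libraries where they do the work, as an engineer would, in place of code of your own. Each camera call takes 0.05 s, during which the arm holds its last target. There are 200 camera calls.

## Working session

There is one attempt and no reset: what is moved stays moved. The work goes in short steps, each a Python script; the robot and the scene stay as the last script left them, time stands still between calls to the robot, and variables do not carry over. Pictures are saved under pics/ and viewed, at most 14 in all, crops included, and the job is handed in when it is done.

```bash
ls; mkdir -p pics; python3 - <<'E'
from plant import ctrl,sensors,optics
import cv2,numpy as np
s=sensors.read_state(); print(s['t'],s['eef_pos'],s['grip_width'],ctrl.tcp_to_tips)
for n in ('top','side'):
    im,d=optics.grab_frame(n); cv2.imwrite(f'pics/{n}0.png',im[:,:,::-1]); np.save(f'pics/{n}0.npy',d)
    p=optics.camera_params(n); print(n,p['mtx'].round(1).tolist(),(-p['R'].T@p['t']).round(0),p['R'].round(2).tolist())
print(optics.camera_params('wrist'))
E
```

```text
pics
0.0 [168.93669428 548.87537866 255.11650862] 85.28688173293138 25.0
top [[552.4, 0.0, 323.4], [0.0, 552.4, 231.8], [0.0, 0.0, 1.0]] [ 499.   61. 1285.] [[0.02, -1.0, 0.0], [-1.0, -0.02, -0.04], [0.04, -0.0, -1.0]]
side [[585.2, 0.0, 324.8], [0.0, 585.2, 229.2], [0.0, 0.0, 1.0]] [-120. -819.  793.] [[0.77, -0.63, -0.02], [-0.37, -0.42, -0.83], [0.52, 0.65, -0.56]]
{'mtx': array([[374.08096457,   0.        , 316.48346804],
       [  0.        , 374.08096457, 242.47415368],
       [  0.        ,   0.        ,   1.        ]]), 'T_tool_cam': array([[ 2.47135457e-05, -9.62964929e-01, -2.69626676e-01,
         6.86869237e+01],
       [ 9.99999983e-01,  7.27851118e-05, -1.68291822e-04,
        -2.97978054e-01],
       [ 1.81683931e-04, -2.69626667e-01,  9.62964915e-01,
        -1.17682737e+02],
       [ 0.00000000e+00,  0.00000000e+00,  0.00000000e+00,
         1.00000000e+00]])}
```

View pics/top0.png

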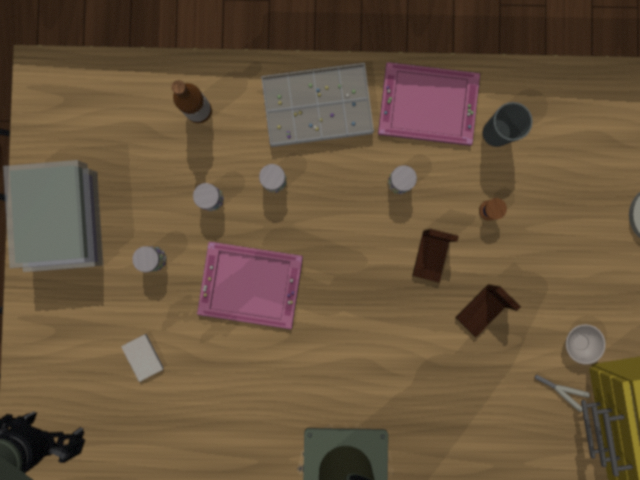

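View pics/side0.png

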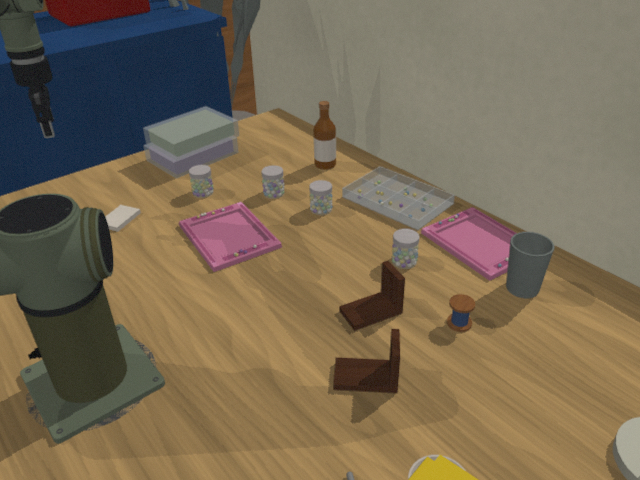

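The top view shows two stands: A with its short leg near (438,235) and its long leg running to (430,280), and B with its short leg near (502,298) and its long leg running to (477,335). The four jar lids are at (147,259), (207,196), (272,177) and (403,179), the spool is at (493,209) and the near board at (250,286). The side view agrees.

```bash
cat > h.py <<'E'
from plant import ctrl,sensors,optics
import cv2,numpy as np
def cloud(name,im=None,d=None):
    """picture, world points (480x640x3), valid mask"""
    if name=='wrist':
        s=sensors.read_state(); R0,p0=np.array(s['eef_rot']),np.array(s['eef_pos'])
    if im is None: im,d=optics.grab_frame(name)
    P=optics.camera_params(name); K=P['mtx']
    v,u=np.mgrid[:480,:640]
    c=np.stack([(u-K[0,2])/K[0,0]*d,(v-K[1,2])/K[1,1]*d,d],-1)
    if name=='wrist':
        T=P['T_tool_cam']; w=(c@T[:3,:3].T+T[:3,3])@R0.T+p0
    else: w=(c-P['t'])@P['R']
    return im,w,d>0
def jars(im,w,ok,h=70,tol=8,col=True):
    hsv=cv2.cvtColor(im,cv2.COLOR_RGB2HSV)
    m=ok&(abs(w[...,2]-h)<tol)
    if col: m&=(hsv[...,1]<70)
    m=cv2.morphologyEx((m*255).astype(np.uint8),cv2.MORPH_OPEN,np.ones((3,3)))
    out=[]
    for c in cv2.findContours(m,cv2.RETR_EXTERNAL,cv2.CHAIN_APPROX_NONE)[0]:
        if cv2.contourArea(c)<60: continue
        k=np.zeros_like(m); cv2.drawContours(k,[c],-1,255,-1); q=w[(k>0)&(m>0)]
        (x,y),r=cv2.minEnclosingCircle(q[:,:2].astype(np.float32))
        out.append((round(float(x)),round(float(y)),round(float(q[:,2].mean())),round(float(r))))
    return out
def stands(im,w,ok):
    """dark-brown blobs: points per stand"""
    hsv=cv2.cvtColor(im,cv2.COLOR_RGB2HSV)
    m=ok&(hsv[...,2]<75)&(hsv[...,1]>100)&(w[...,2]>5)&(w[...,2]<130)
    m=cv2.morphologyEx((m*255).astype(np.uint8),cv2.MORPH_OPEN,np.ones((3,3)))
    n,l,st,_=cv2.connectedComponentsWithStats(m)
    return [(w[l==i],st[i]) for i in range(1,n) if st[i,4]>150]
E
python3 - <<'E'
from h import *
im=cv2.imread('pics/top0.png')[:,:,::-1].copy(); d=np.load('pics/top0.npy')
im,w,ok=cloud('top',im,d)
print('jars',jars(im,w,ok)); print('spool',[j for j in jars(im,w,ok,54,8,False)])
for q,st in stands(im,w,ok):
    lo=q[q[:,2]<25]; hi=q[q[:,2]>75]
    print(st,len(lo),len(hi),np.percentile(q[:,2],[5,50,95]).round())
    for g in (lo,hi):
        if len(g)>5: r=cv2.minAreaRect(g[:,:2].astype(np.float32)); print('  ',[np.round(a,1) for a in r],g.mean(0).round(1)); print(cv2.boxPoints(r).round(0).tolist())
hsv=cv2.cvtColor(im,cv2.COLOR_RGB2HSV)
m=ok&(hsv[...,0]>145)&(hsv[...,1]>80)&(w[...,0]<520)
q=w[m]; r=cv2.minAreaRect(q[:,:2].astype(np.float32)); print('board',r,q[:,2].mean())
E
```

```text
jars [(479, 450, 70, 29), (620, 322, 70, 29), (667, -115, 70, 28), (665, 177, 70, 29)]
spool [(452, 701, 51, 27), (462, 611, 50, 20), (606, -324, 54, 25)]
[175  90  28  23 262] 0 262 [102. 121. 129.]
   [array([812.7, 348.8]), array([31.5, 57.4]), np.float64(30.5)] [809.5 344.7 119.2]
[[785.0, 366.0], [814.0, 316.0], [841.0, 332.0], [812.0, 382.0]]
[ 414  229   44   53 1424] 1179 179 [10. 15. 91.]
   [array([ 495.4, -190. ]), array([ 66.4, 107.4]), np.float64(77.0)] [ 490.6 -188.1   14.2]
[[436.0, -210.0], [540.0, -235.0], [555.0, -170.0], [451.0, -146.0]]
   [array([ 542.2, -199.4]), array([62.3, 12.6]), np.float64(76.7)] [ 542.  -197.8   89.4]
[[529.0, -228.0], [541.0, -231.0], [556.0, -171.0], [543.0, -168.0]]
[ 457  285   63   51 1580] 1230 208 [10. 15. 90.]
   [array([ 371.7, -307.4]), array([ 68. , 106.2]), np.float64(46.1)] [ 370.6 -303.2   14.1]
[[310.0, -295.0], [386.0, -369.0], [434.0, -320.0], [357.0, -246.0]]
   [array([ 408.8, -340.1]), array([64.3, 13.4]), np.float64(46.2)] [ 408.2 -339.4   88.7]
[[382.0, -359.0], [391.0, -368.0], [436.0, -322.0], [426.0, -312.0]]
[590 371  13  38 247] 37 0 [20. 37. 53.]
   [array([ 207.2, -557.9]), array([68.5,  4.6]), np.float64(10.6)] [ 207.1 -558.2   21. ]
[[173.0, -562.0], [174.0, -566.0], [241.0, -554.0], [240.0, -549.0]]
[602 376  13  33 237] 0 207 [ 72.  87. 103.]
   [array([ 211.2, -555.2]), array([69.4,  9.6]), np.float64(7.3)] [ 210.2 -556.8   89.2]
[[176.0, -555.0], [177.0, -564.0], [246.0, -556.0], [245.0, -546.0]]
[611 421  12  43 252] 0 245 [ 76.  91. 103.]
   [array([ 105.8, -575.2]), array([97.4,  5.6]), np.float64(10.6)] [ 108.1 -574.8   90.7]
[[57.0, -581.0], [58.0, -587.0], [154.0, -569.0], [153.0, -563.0]]
board ((354.4086608886719, 358.9056396484375), (249.86570739746094, 565.3999633789062), 25.672889709472656) 10.239923111729128
```

```bash
cat >> h.py <<'E'
UP=np.array([0,0,1.])
def find_lying():
    """[(corner xy0, stand x-dir)] of lying stands from the top camera"""
    out=[]
    for q,st in stands(*cloud('top')):
        if not(np.hypot(*q[:,:2].mean(0))<750 and q[:,1].mean()>-480 and q[:,0].mean()>250): continue
        lo=q[q[:,2]<25]; hi=q[(q[:,2]>75)&(q[:,2]<100)]
        if len(lo)<600 or len(hi)<60: continue
        b=cv2.boxPoints(cv2.minAreaRect(hi[:,:2].astype(np.float32)))
        e=[b[1]-b[0],b[2]-b[1]]; e=e[0] if np.hypot(*e[0])<np.hypot(*e[1]) else e[1]
        d=e/np.hypot(*e); v=lo[:,:2].mean(0)-hi[:,:2].mean(0)
        if d@v<0: d=-d
        out.append((np.r_[hi[:,:2].mean(0)-7*d,0],np.r_[d,0]))
    return out
def tip_pose(c,d,th,phi0,lx,lz,sy,dz=0):
    """TCP pose when stand is tipped by th; the fingertip centre sits at stand (lx,lz)"""
    f=-d; X=np.cos(th)*d+np.sin(th)*UP; Z=np.sin(th)*f+np.cos(th)*UP
    ph=phi0-th; tz=np.sin(ph)*f-np.cos(ph)*UP
    ty=sy*np.cross(Z,X); tx=np.cross(ty,tz)
    return c+lx*X+(lz+dz)*Z-25*tz, np.c_[tx,ty,tz]
E
python3 - <<'E'
from h import *
for c,d in find_lying():
    print(c.round(1),d.round(3))
    for sy in (1,-1):
      for p0 in (25,35,45):
        r=[]
        for th in range(0,91,10):
            q=ctrl.solve_ik(*tip_pose(c,d,np.radians(th),np.radians(p0),95,9,sy))
            r.append('x' if q is None else 'ok' ); last=q if q is not None else None
            if th in(0,60) and q is not None: r[-1]+=str(np.round(q,1).tolist())
        print(sy,p0,r)
E
```

```text
[ 549.  -199.5    0. ] [-0.974  0.226  0.   ]
1 25 ['ok[-0.7, 0.2, 2.2, 0.5, 0.4, 0.7]', 'ok', 'ok', 'ok', 'ok', 'ok', 'ok[-0.4, 0.7, 1.3, -0.1, 1.8, 1.4]', 'ok', 'ok', 'ok']
1 35 ['ok[-0.7, 0.2, 2.3, 1.3, 0.3, -0.2]', 'ok', 'ok', 'ok', 'ok', 'ok', 'ok[-0.5, 0.6, 1.4, -0.1, 1.6, 1.4]', 'ok', 'ok', 'ok']
1 45 ['ok[-0.8, 0.3, 2.4, 2.1, 0.5, -1.0]', 'ok', 'ok', 'ok', 'ok', 'ok', 'ok[-0.5, 0.5, 1.5, -0.1, 1.4, 1.3]', 'ok', 'ok', 'ok']
-1 25 ['ok[-0.7, 0.2, 2.2, 0.5, 0.4, -2.5]', 'ok', 'ok', 'ok', 'ok', 'ok', 'ok[-0.4, 0.7, 1.3, -0.1, 1.8, -1.8]', 'ok', 'ok', 'ok']
-1 35 ['x', 'ok', 'ok', 'ok', 'ok', 'ok', 'ok[-0.5, 0.6, 1.4, -0.1, 1.6, -1.8]', 'ok', 'ok', 'ok']
-1 45 ['ok[-0.8, 0.3, 2.4, 2.1, 0.5, 2.2]', 'x', 'ok', 'ok', 'ok', 'ok', 'ok[-0.5, 0.5, 1.5, -0.1, 1.4, -1.8]', 'ok', 'ok', 'ok']
[ 413.5 -344.1    0. ] [-0.728  0.685  0.   ]
1 25 ['ok[-0.9, 0.1, 2.3, 0.3, 0.3, 1.2]', 'ok', 'ok', 'ok', 'ok', 'ok', 'ok[-0.8, 0.6, 1.4, -0.0, 1.7, 1.5]', 'ok', 'ok', 'ok']
1 35 ['ok[-1.0, 0.1, 2.4, 1.7, 0.1, -0.3]', 'ok', 'ok', 'ok', 'ok', 'ok', 'ok[-0.8, 0.5, 1.5, -0.0, 1.5, 1.5]', 'ok', 'ok', 'ok']
1 45 ['x', 'ok', 'ok', 'ok', 'ok', 'ok', 'ok[-0.8, 0.4, 1.7, -0.0, 1.4, 1.5]', 'ok', 'ok', 'ok']
-1 25 ['ok[-0.9, 0.1, 2.3, 0.3, 0.3, -2.0]', 'ok', 'ok', 'ok', 'ok', 'ok', 'ok[-0.8, 0.6, 1.4, -0.0, 1.7, -1.6]', 'ok', 'ok', 'ok']
-1 35 ['x', 'ok', 'ok', 'ok', 'ok', 'ok', 'ok[-0.8, 0.5, 1.5, -0.0, 1.5, -1.6]', 'ok', 'ok', 'ok']
-1 45 ['x', 'x', 'ok', 'ok', 'ok', 'ok', 'ok[-0.8, 0.4, 1.7, -0.0, 1.4, -1.7]', 'ok', 'ok', 'ok']
```

```bash
cat >> h.py <<'E'
def tip(c,d,phi0=25,lx=96,thend=78):
    P=lambda th,dz=0,lz=7: tip_pose(c,d,np.radians(th),np.radians(phi0),lx,lz,1,dz)
    ctrl.move_ptp(*P(0,110)); ctrl.gripper_to(77,40)
    ctrl.move_l(P(0,22)[0],vel=120)
    hit=ctrl.move_l(P(0,-8)[0],vel=15,threshold=4)
    s=sensors.read_state(); z=s['eef_pos'][2]-P(0)[0][2]; print('touch',hit,z,s['force'].round(1))
    lz=7+z+4.5
    ctrl.move_l(P(0,0,lz)[0],vel=30)
    ctrl.gripper_to(50,50); s=sensors.read_state(); print('grip',s['grip_width'],s['grasp_force'],s['force'].round(1))
    for th in list(range(6,thend,6))+[thend]:
        ctrl.move_l(*P(th,0,lz),vel=60)
    s=sensors.read_state(); print('tipped',s['grip_width'],s['force'].round(1),s['t'])
    return P,lz
def release(P,lz,thend=78):
    ctrl.gripper_to(85); ctrl.hold(.4)
    p,R=P(thend,0,lz); ctrl.move_l(p-120*R[:,2]+60*UP,vel=150)
E
python3 - <<'E'
from h import *
st=sorted(find_lying(),key=lambda s:-s[0][0]); c,d=st[0]; print(st)
P,lz=tip(c,d)
im,dd=optics.grab_frame('side'); cv2.imwrite('pics/s1.png',im[:,:,::-1])
E
```

```text
[(array([ 548.83970709, -199.90204637,    0.        ]), array([-0.9735536 ,  0.22845885,  0.        ], dtype=float32)), (array([ 413.40376999, -344.3474687 ,    0.        ]), array([-0.709716  ,  0.70448786,  0.        ], dtype=float32))]
touch False -7.919354257314033 [ 0.1  0.1 -0. ]
grip 62.18024852265127 50.938085317611694 [-7.   1.3 12.8]
tipped 61.84669066914253 [-0.5  0.   7.7] 11.3667
```

View pics/s1.png

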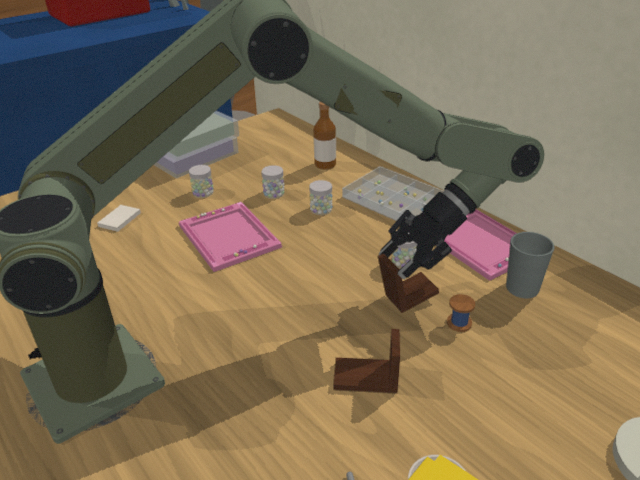

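The side view shows stand A held at about 75° with its corner near (402,308) on the table. Stand B is untouched at (370,372), and the path is clear.

```bash
python3 - <<'E'
from h import *
s=sensors.read_state(); p=np.array(s['eef_pos']);R=np.array(s['eef_rot'])
ctrl.gripper_to(85); ctrl.hold(.4)
ctrl.move_l(p-120*R[:,2]+60*UP,vel=150)
ctrl.set_joints([-1.6,0.1,1.5,0,1.4,0])
im,w,ok=cloud('top'); cv2.imwrite('pics/t2.png',im[:,:,::-1])
print(sensors.read_state()['t'],find_lying())
for q,st in stands(im,w,ok):
    if q[:,1].mean()>-480: print(st,q.mean(0).round(),q.min(0).round(),q.max(0).round())
im,dd=optics.grab_frame('side'); cv2.imwrite('pics/s2.png',im[200:420,250:640,::-1])
E
```

```text
15.8917 [(array([ 414.33407509, -343.1999092 ,    0.        ]), array([-0.72835743,  0.6851973 ,  0.        ], dtype=float32))]
[177  91  26  22 224] [808. 343. 118.] [794. 326.  96.] [837. 377. 130.]
[ 424  193   38   44 1143] [ 588. -209.   36.] [ 542. -252.    5.] [ 641. -171.  117.]
[ 457  285   62   51 1573] [ 379. -310.   27.] [ 317. -363.    5.] [ 434. -249.   96.]
```

View pics/t2.png

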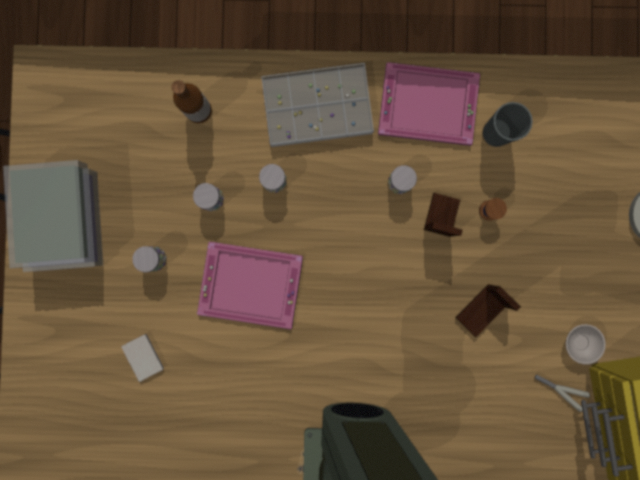

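Stand A is upright on its foot at (443,215), and stand B is still lying at (487,310). I'll tip B next.

```bash
python3 - <<'E'
import re
s=open('h.py').read()
a=s.index("    hit=ctrl.move_l(P(0,-8)"); b=s.index("    ctrl.move_l(P(0,0,lz)[0],vel=30)")
s=s[:a]+"    lz=7.5\n"+s[b:]
open('h.py','w').write(s)
E
python3 - <<'E'
from h import *
c,d=find_lying()[0]
P,lz=tip(c,d)
release(P,lz)
ctrl.set_joints([0.3,0.1,1.5,0,1.4,0])
im,w,ok=cloud('top'); cv2.imwrite('pics/t3.png',im[:,:,::-1])
print(sensors.read_state()['t'],find_lying(),jars(im,w,ok))
for q,st in stands(im,w,ok):
    if q[:,1].mean()>-480: print(st,q.mean(0).round(),q.min(0).round(),q.max(0).round())
E
```

```text
grip 60.74045554597489 49.3873864877969 [-9.7  4.8 17.5]
tipped 60.30469978574884 [-1.3  0.3 10.8] 24.5
28.9667 [(array([ 412.53846367, -334.30516368,    0.        ]), array([ 0.5109887 , -0.85958743,  0.        ], dtype=float32))] [(620, 319, 70, 28), (668, -115, 70, 29), (665, 176, 70, 28)]
[180  92  23  21 230] [808. 343. 118.] [795. 326.  94.] [834. 372. 130.]
[ 425  193   37   44 1116] [ 588. -209.   36.] [ 542. -251.    6.] [ 641. -171.  116.]
[ 489  260   46   49 1223] [ 437. -367.   41.] [ 388. -427.    5.] [ 490. -322.  116.]
```

View pics/t3.png

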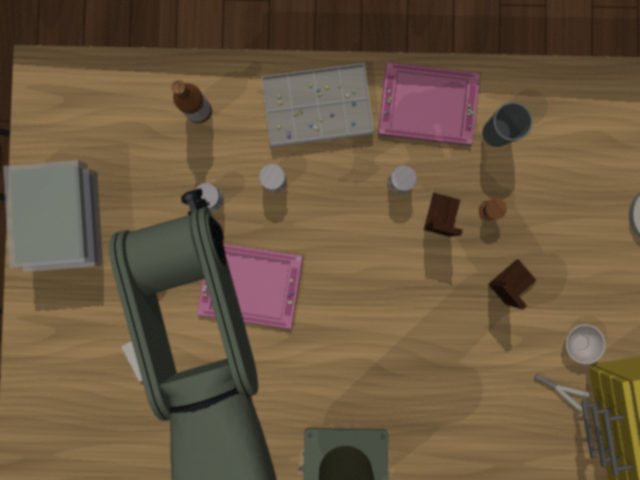

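Both stands are now upright, at (443,215) and (514,285). Next come the jars.

```bash
cat >> h.py <<'E'
def find_feet(obs=None):
    """upright stands: (platform middle xy, foot direction f)"""
    out=[]
    for q,st in stands(*(obs or cloud('top'))):
        if not(q[:,1].mean()>-480 and 300<q[:,0].mean()<750): continue
        lo=q[(q[:,2]<22)&(q[:,2]>7)]; hi=q[(q[:,2]>103)&(q[:,2]<118)]
        if len(lo)<200 or len(hi)<60: continue
        b=cv2.boxPoints(cv2.minAreaRect(hi[:,:2].astype(np.float32)))
        e=[b[1]-b[0],b[2]-b[1]]; e=e[0] if np.hypot(*e[0])<np.hypot(*e[1]) else e[1]
        f=e/np.hypot(*e); h=b.mean(0); l=np.array(cv2.minAreaRect(lo[:,:2].astype(np.float32))[0])
        if f@(l-h)<0: f=-f
        print('foot',(h+45*f).round(1),l.round(1),f.round(3))
        out.append((h+45*f,f))
    return sorted(out,key=lambda o:-o[0][0])
def down(x):
    """tool pointing down, tool x along the level direction x"""
    x=np.r_[x[:2],0]/np.hypot(*x[:2]); return np.c_[x,np.cross(-UP,x),-UP]
H=61  # TCP above a held jar's base
def pick(xy,R,lift=140):
    ctrl.gripper_to(85); ctrl.move_ptp(np.r_[xy,H+90],R); ctrl.move_l(np.r_[xy,H],vel=120)
    ctrl.gripper_to(40,60); s=sensors.read_state(); print('grip',s['grip_width'],s['grasp_force'])
    ctrl.move_l(np.r_[xy,H+lift],vel=200)
def place(xy,R,h,lift=140):
    ctrl.move_ptp(np.r_[xy,H+lift],R)
    s=sensors.read_state(); print('held',s['grip_width'],s['grasp_force'],s['eef_pos'].round(1))
    ctrl.move_l(np.r_[xy,H+h+35],vel=200)
    hit=ctrl.move_l(np.r_[xy,H+h-4],vel=25,threshold=3)
    s=sensors.read_state(); print('set',hit,s['eef_pos'].round(1),s['force'].round(1))
    ctrl.move_l(s['eef_pos']+[0,0,.5],vel=20) if hit else None
    ctrl.gripper_to(85); p=sensors.read_state()['eef_pos']
    ctrl.move_l(np.array([p[0],p[1],H+lift]),vel=200); print('t',sensors.read_state()['t'])
E
python3 - <<'E'
from h import *
o=cloud('top'); F=find_feet(o); J=jars(*o); print(J)
for s in (1,-1):
    for xy,f in F: print(s,ctrl.solve_ik(np.r_[xy,H+140],down(s*f)))
E
```

```text
foot [ 599.5 -213.7] [ 592.2 -212.3] [ 0.969 -0.247]
foot [ 445.5 -381.5] [ 440.1 -375.8] [ 0.662 -0.75 ]
[(620, 321, 70, 28), (668, -115, 70, 29), (666, 177, 70, 29)]
1 [-4.78322379e-01  3.80571313e-01  1.43668669e+00 -4.44089210e-16
  1.32433465e+00  1.34231095e+00]
1 [-8.55689889e-01  2.80069733e-01  1.56955737e+00 -4.44089210e-16
  1.29196555e+00  1.56291524e+00]
-1 [-4.78322379e-01  3.80571313e-01  1.43668669e+00 -4.44089210e-16
  1.32433465e+00 -1.79928171e+00]
-1 [-8.55689889e-01  2.80069733e-01  1.56955737e+00 -4.44089210e-16
  1.29196555e+00 -1.57867741e+00]
```

```bash
python3 - <<'E'
from h import *
o=cloud('top'); F=find_feet(o)
Q=[q for q,_ in stands(*o)]
for xy,f in F:
    q=min(Q,key=lambda q:np.hypot(*(q[:,:2].mean(0)-xy)))
    g=np.array([-f[1],f[0]]); u=(q[:,:2]-xy)@f; v=(q[:,:2]-xy)@g; z=q[:,2]
    lo=(z>11)&(z<17); hi=(z>104)
    print(len(q),'lo u',np.percentile(u[lo],[0,2,50,98,100]).round(1),'v',np.percentile(v[lo],[0,2,98,100]).round(1))
    print('hi u',np.percentile(u[hi],[0,2,50,98,100]).round(1),'v',np.percentile(v[hi],[0,2,98,100]).round(1))
    lw=cv2.minAreaRect(q[lo][:,:2].astype(np.float32)); print(lw, np.median(z[lo]))
E
```

```text
foot [ 599.8 -214.2] [ 592.  -212.9] [ 0.971 -0.239]
foot [ 444.7 -381.9] [ 440.  -376.2] [ 0.644 -0.765]
1118 lo u [-52.3 -30.2   3.4  34.8  35.9] v [-32.1 -29.5  30.4  31.3]
hi u [-52.2 -52.  -45.7 -38.3 -37.8] v [-31.4 -29.5  30.1  31.4]
((591.7908325195312, -212.7088165283203), (63.50919723510742, 87.91417694091797), 75.84593963623047) 14.088926582980509
1224 lo u [-52.5 -51.    6.6  34.3  36.6] v [-32.6 -30.1  31.4  33. ]
hi u [-52.3 -51.9 -45.2 -38.5 -37.7] v [-31.4 -29.5  30.8  31.4]
((439.39031982421875, -375.6676025390625), (65.1100082397461, 88.68160247802734), 41.041683197021484) 14.20100382281341
```

The lower-part estimate was contaminated by the wall. The estimate from the top of the back agrees with the foot's tip, so I'll use that one.

```bash
python3 - <<'E'
from h import *
o=cloud('top'); F=find_feet(o); J=jars(*o)
xy,f=F[0]; j=min(J,key=lambda j:np.hypot(j[0]-xy[0],j[1]-xy[1])); R=down(f)
pick(np.array(j[:2]),R)
o=cloud('top')
place(xy-f*0.5,R,14)
ctrl.move_ptp([420,-20,250],down(np.array([1,0])))
o=cloud('top'); print(jars(*o,h=84),jars(*o)); find_feet(o)
cv2.imwrite('pics/t4.png',o[0][:,:,::-1])
im,dd=optics.grab_frame('side'); cv2.imwrite('pics/s4.png',im[150:420,250:620,::-1])
E
```

```text
foot [ 599.5 -214.4] [ 592.  -212.4] [ 0.967 -0.253]
foot [ 445.5 -381.3] [ 439.3 -376.5] [ 0.667 -0.745]
grip 54.75033119947284 63.820940628647804
held 54.424091488139254 63.42115558683872 [ 597.8 -214.8  199.5]
set True [ 598.8 -214.2   76.6] [-0.8 -0.3  4.6]
t 37.0
[(597, -214, 84, 29)] [(478, 450, 70, 29), (620, 322, 70, 29), (666, 176, 70, 29)]
foot [ 444.2 -381.9] [ 439.9 -376.6] [ 0.636 -0.771]
```

View pics/s4.png

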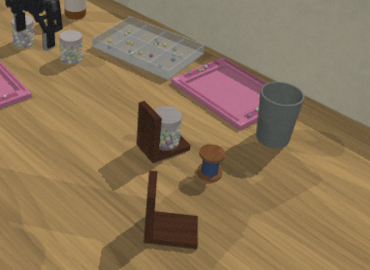

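The side crop shows a jar upright on stand A's foot at (170,130), with B's foot empty at (180,225). B gets a jar next.

```bash
python3 - <<'E'
from h import *
ctrl.gripper_to(85)
R1=down(np.array([1,0.])); pick(np.array([666,176.5]),R1)
ctrl.move_ptp([480,60,H+150],R1)   # clear of the stands, then look again
o=cloud('top'); F=find_feet(o); xy,f=min(F,key=lambda a:a[0][1])
if np.hypot(*(xy-[445,-381.5]))<4: f=np.array([.655,-.755])
place(xy,down(f),14)
ctrl.move_ptp([420,-20,250],R1)
o=cloud('top'); print(jars(*o,h=84),jars(*o))
im,w,ok=o; hsv=cv2.cvtColor(im,cv2.COLOR_RGB2HSV)
m=ok&(hsv[...,0]>145)&(hsv[...,1]>80)&(w[...,0]<520)&(abs(w[...,1]-200)<180)&(w[...,0]>280)&(w[...,2]<25)
n,l,st,_=cv2.connectedComponentsWithStats(m.astype(np.uint8)); i=1+st[1:,4].argmax(); print(n,st[i])
q=w[l==i]; print('board',cv2.minAreaRect(q[:,:2].astype(np.float32)))
fl=q[q[:,2]<9.5]; print(len(fl),'floor',cv2.minAreaRect(fl[:,:2].astype(np.float32)),np.median(fl[:,2]))
im,dd=optics.grab_frame('side'); cv2.imwrite('pics/s5.png',im[150:420,150:620,::-1])
E
```

```text
grip 54.82181621391644 63.90546731650829
foot [ 432.9 -398.6] [ 425.8 -394.2] [ 0.783 -0.622]
held 54.525908537164774 63.42420659959316 [ 433.6 -397.4  200.9]
set True [ 432.7 -398.4   76.6] [-0.7  0.4  4.8]
t 47.8417
[(432, -396, 84, 29), (597, -213, 84, 29)] [(477, 450, 70, 30), (620, 322, 70, 29)]
2 [ 198  243  104   86 6837]
board ((419.84600830078125, 227.03477478027344), (219.39846801757812, 171.9004669189453), 82.31562042236328)
3858 floor ((420.0509948730469, 226.49722290039062), (218.0750274658203, 171.65594482421875), 81.87920379638672) 5.940223988858218
```

View pics/s5.png

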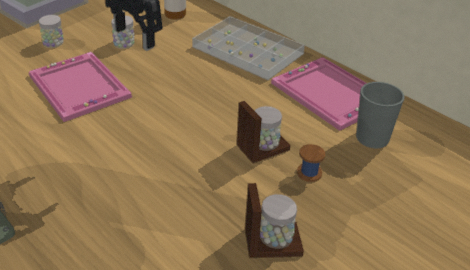

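A knock had shifted B by about 2 cm, and the re-look before placing caught it. Both stands now have their jars upright, at (267,130) and (279,222) in the crop. The two jars left over go to the board.

```bash
python3 - <<'E'
from h import *
c=np.array([420,226.8]); by=np.array([.134,.991])
for j,t in (((620,321.5),c-40*by),((477.5,450),c+40*by)):
    R=min((down(s*by) for s in(1,-1)),key=lambda R:9 if (q:=ctrl.solve_ik(np.r_[j,H],R)) is None else abs(q[5]))
    pick(np.array(j),R); place(t,R,6)
ctrl.move_ptp([480,-20,300],down(np.array([1,0.])))
ctrl.set_joints([-1.7,0.1,1.5,0,1.4,0])
o=cloud('top'); print(jars(*o,h=84),jars(*o,h=76),find_feet(o),sensors.read_state()['t'])
cv2.imwrite('pics/t6.png',o[0][:,:,::-1])
im,dd=optics.grab_frame('side'); cv2.imwrite('pics/s6.png',im[:,:,::-1])
E
```

```text
grip 55.045787016550584 64.23117108643055
held 54.70708458079767 63.54327008128166 [415.7 187.5 201.1]
set True [414.5 187.1  68.6] [-0.4 -0.3  4. ]
t 57.5083
grip 54.556156975711986 64.14106696844101
held 54.49798555637059 63.56592267751694 [425.7 266.9 200.7]
set True [425.2 266.3  68.6] [ 0.  -0.6  4.4]
t 65.0333
[(433, -395, 84, 29), (597, -213, 84, 29)] [(415, 186, 76, 28), (426, 266, 76, 29)] [] 68.875
```

View pics/t6.png

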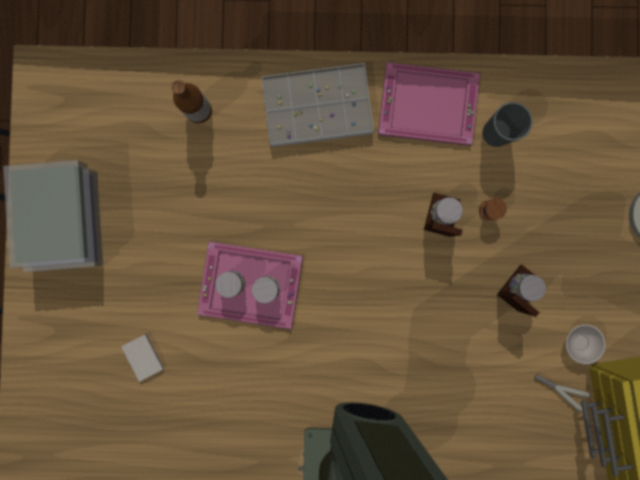

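View pics/s6.png

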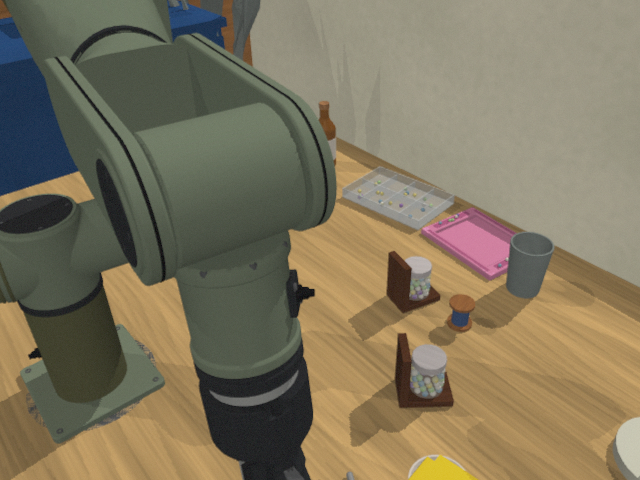

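The top view shows two jars upright on the board at (229,285) and (265,290), and one on each stand at (447,211) and (530,288). The spool is unmoved at (493,209). I'll check how well the jars are centred on the feet before handing in.

```bash
python3 - <<'E'
from h import *
o=cloud('top'); J=jars(*o,h=84); im,w,ok=o
hsv=cv2.cvtColor(im,cv2.COLOR_RGB2HSV)
for j in J:
    near=np.hypot(w[...,0]-j[0],w[...,1]-j[1])<85
    q=w[ok&near&(abs(w[...,2]-110)<6)]
    b=cv2.boxPoints(cv2.minAreaRect(q[:,:2].astype(np.float32))); h=b.mean(0)
    e=[b[1]-b[0],b[2]-b[1]]; e=e[0] if np.hypot(*e[0])<np.hypot(*e[1]) else e[1]
    f=e/np.hypot(*e); r=np.array(j[:2])-h; f=f if f@r>0 else -f
    print(j,len(q),h.round(1),f.round(3),'along',(f@r).round(1),'(want 45) lateral',(f[0]*r[1]-f[1]*r[0]).round(1))
E
```

```text
(432, -396, 84, 29) 210 [ 396.7 -372.2] [ 0.787 -0.617] along 42.5 (want 45) lateral 3.0
(597, -213, 84, 29) 204 [ 555.7 -203.7] [ 0.968 -0.253] along 42.3 (want 45) lateral 1.4
```

Both jars are within about 4 mm of the middle of the foot, so I'm handing in.

```bash
python3 -c "
from plant import ctrl
print(ctrl.finish_job())"
```

```text
the job is handed in; nothing more can be done
None
```

I handed the job in at about 69 s: both stands present are tipped onto their short legs, each has a jar within about 4 mm of the middle of its foot, the other two jars are upright on the near board, and the spool was not touched.

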